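# Fit the sample carousel on the slanted drive of a tube rotator

### The arm

A 7-joint arm with a two-finger parallel gripper is mounted at the origin on the work surface. World frame = base frame: x ahead of the robot, y to its left, z up, the work surface at z = 0. Lengths are in m, angles in rad, forces in N, time in s.
With the tool pointing down it reaches from about 0.425 to 0.925 m from the base axis. Payload 6.8 kg.
Tool frame: the origin (TCP) lies on the front face of the gripper's body, between the roots of the fingers; the fingertips stand 73 mm ahead of it and the grasp point (between the pads) lies 54 mm ahead of it (bot.finger_overhang is the z of the fingertips in the tool frame, in m); z points along the fingers, y is the line along which they close (so a half turn about z gives the same grasp; the last joint's range is limited). The gripper opens to 85 mm and grips with 20 to 120 N. Pads are 22 mm wide; open, the fingers measure 114 mm over their backs; the gripper's body (76 mm by 85 mm) begins 54 mm behind the grasp point. The pads swing forward as they close: fully open they stand 13 mm farther back than shut.
Start: joints at [1.187, 0.477, 0.022, 1.555, -0.011, 1.109, -0.083], TCP at [0.184, -0.65, 0.304] pointing down, gripper open.
Joint ranges: [-2.96, 2.96], [-0.34, 2.1], [-1.41, 1.46], [0.24, 2.44], [-1.37, 4.51], [0.17, 1.92], [-2.96, 2.96]. Speed limits (rad/s): [2.39, 2.39, 3.14, 3.14, 3.14, 3.14, 3.14].

### API

Orientations are given as a unit quaternion [w, x, y, z].
In Python, from station import bot gives the robot as it stands.
- The arm moves only by the tool servo_tool, never from a script. Its argument "motion" is one flat list of numbers, 7 for each row, row after row: the shift along the tool's x, y, z as a fraction of full scale, then the turn, a rotation vector about the tool's x, y, z as a fraction of full scale, then the closure, from 0 (fully open) to 1 (shut). In form: [tx, ty, tz, ax, ay, az, gripper, tx, ty, tz, ax, ay, az, gripper, ...]. A call has 1 to 5 rows; each row shifts and turns the commanded pose from where the row before left it, along the tool's axes as they then stand; what a row does not reach is not made up. Full scale, the value 1, is 0.02 m for a shift and 0.15 rad for a turn. A row lasts 1/8 s, in which the tool goes at most 62.5 mm and 10.7 degrees, less where a joint would pass 70% of its speed; a pose out of reach is approached as far as the arm can. A call with a number of a shift or a turn outside -1 to 1 is refused whole. A call with a gripper value outside its range is refused whole. The fingers move at their own pace and stop on an object; "grip_force" is the grip in N (left out, the last holds). Time passes only in rows, so rows that do not move let the fingers close. It gives the time, the measured TCP pose, the force, the opening and the grip force at its end, in the units of the state.
- bot.get_obs(): the state, without advancing time (a new reading comes with each control period).
- bot.read_camera(name): name is "side" or "top"; returns the picture (420x560x3 uint8, red, green, blue); there is no depth.
- bot.get_calibration(name): a dict with "mtx" (3x3 intrinsics, pixels), "k1" (the pictures are not rectified: a ray, as slopes to the right and down, at radius r is drawn at 1 + k1 r^2 times it, then the intrinsics apply), "rvec" (rotation vector, rad) and "tvec" (3), from world to camera coordinates, as OpenCV has them. Camera axes: x right, y down, z forward; pixel columns grow to the right and rows downward; lengths in m; the calibration is good to about 2 mm. A picture is of the moment at which its call begins. get_calibration takes no time and is no camera call.
- bot.hand_in(): hands the job in; it is judged then, once.
Trained networks look in the newest picture that a camera, given by its name, has taken for a name from the list of things; names that differ only in an ending like _2 or _b are one class to them, and where a whole thing is asked for, a point or a joint stands for the part that bears it (a point fixed in the world has none). Each returns a list of dicts, best first, with "p" (0 to 1); they miss things now and then, are a little off and sometimes report something else, mostly with a low value. They report only what shows in the picture. A call takes as long as a camera call.
- bot.boxes_of(camera, name): "uv" ([column, row] in pixels, amid what is visible of it).
The state is a dict: "t": time; "q": joint angles; "joint_vel": joint speeds; "joint_torque": joint torques, N m; "eef_pos": TCP position; "tool_rot": TCP orientation; "contact_force": force on the tool from outside, world axes, zero at the start; "torque": the same for the moment, N m; "gripper_width": opening from 0.0 (shut) to 1.0 (fully open); "grasp_force": force on a finger pad.
Only numpy, scipy, OpenCV 4.12 (cv2) and the standard library are available. Lean on these libraries where they do the work, as an engineer would, in place of code of your own. Each camera call takes 0.05 s, during which the arm holds its last target. There are 200 camera calls.

### The job

Fit the loaded sample carousel onto the slanted drive of the tube rotator: lift it by its handle, set it over the centre spigot, turn it by feel until its holes find the drive pins, and let it sit down fully home, flush on the drive plate. Press only lightly, leave the bottle, the beaker and the tip box alone, and let go of the carousel when it is home.

Things in the scene. Friction and masses are not known exactly. Their poses are not given: they have to be found in the camera images.
- tray_center (a point): Sample carousel: loose white plastic disc, 170 mm across, 12 mm thick, 0.25 to 0.5 kg, lying flat on the bench. Point on its axis 32 mm above its underside (half-way up). z: along its axis, out of its top. Boss in the middle, 46 mm across, top 26 mm above the underside. 12 capped vials, fixed in the disc 68 mm from the axis, also reach 26 mm.
- tray_bar (a point): Middle of the carousel's grey upright grip bar: 50 mm long along the carousel's x, 14 mm thick along its y, 38 mm tall along its z. It stands on the boss, from 26 to 64 mm above the underside; this point is 45 mm above it. Pinch it across y, fingertips no lower than the boss.
- tray_base (a point): Centre of the carousel's underside, same axes as the others. Here opens a blind centre bore, 32 mm in diameter, 22 mm deep. Six through holes, 13 mm across, lie on a circle of 42 mm radius, one on the +x axis, the others every 60 degrees, so any turn by 60 degrees is as good.
- seat (a point): Tube rotator (white box with slanted head), fixed to the bench. Point: centre of the flat face of its black drive plate, 110 mm across, 125 mm above the bench; the carousel's underside must lie here. z: out of the plate along the drive axis, 30 degrees from vertical, leaning to the -x side (roughly towards the robot); y level. This frame does not turn with the drive.
- spigot_tip (a point): Tip of the steel spigot in the middle of the drive plate, 20 mm above seat along its z; 30 mm in diameter, its last 6 mm tapered to 18 mm. Axes as seat. The drive is braked: it yields only above about 0.9 N m, so it stays put under light pressing.
- pin_level (a point): Point on the drive axis level with the tips of three steel drive pins, 10 mm above seat. Pins: 10 mm in diameter, last 2.5 mm tapered, every 120 degrees on a circle of 42 mm radius. Their angle differs each time and is not given: see it or feel for it. A carousel resting on the tips is 10 mm above home; it goes down within about 2 degrees of a match.
- bottle: Amber reagent bottle, 66 mm across, 150 mm high, upright on the bench; origin at the centre of its underside. Bystander.
- beaker: Glass beaker, 72 mm across, 95 mm high, upright on the bench; origin at the centre of its underside. Bystander.
- tip_box: Closed pipette tip box, 120 x 85 x 70 mm, on the bench; origin at the centre of its underside. Bystander.

How it is judged:
By the outcome, as a careful person would: the job done as asked, in the order asked, and still so for the second after the job is handed in, with the robot touching nothing.
It also fails if it takes over 64 s, if anything falls off the work surface, if the arm or the gripper's body presses on something with over 40 N, if the wrist force passes 120 N, or if a joint passes its speed limit or range.

## Working session

There is one attempt and no reset: what is moved stays moved. The work goes in short steps, Python scripts to look and compute and a tool call to move; the robot and the scene stay as the last step left them, time stands still between calls to the robot, and variables do not carry over. Pictures are saved under pics/ and viewed, at most 10 in all, crops included, and the job is handed in when it is done.

Besides the shell and the picture viewer there is one more tool, called after ">>>" as a command line: name --argument value ..., lists and objects as JSON in quotes. servo_tool: Moves the arm, as the interface text tells. Shift numbers are shares of 0.02 m and turn numbers shares of 0.15 rad, none past 1 either way. Its arguments: {"type":"object","properties":{"motion":{"type":"array","items":{"type":"number","minimum":-1,"maximum":1}},"grip_force":{"type":"number"}},"required":["motion"]}

```bash
mkdir -p pics
cat > h.py <<'E'
import numpy as np,cv2
from station import bot
from scipy.spatial.transform import Rotation as R
def cal(n):
    c=bot.get_calibration(n); return np.array(c['mtx'],float),float(c['k1']),cv2.Rodrigues(np.array(c['rvec'],float))[0],np.array(c['tvec'],float).ravel()
def proj(n,P):
    K,k,Rm,t=cal(n); p=np.atleast_2d(P)@Rm.T+t; s=p[:,:2]/p[:,2:]; s=s*(1+k*(s**2).sum(1,keepdims=True)); return s@K[:2,:2].T+K[:2,2]
def ray(n,uv):
    K,k,Rm,t=cal(n); d=np.linalg.solve(K,[uv[0],uv[1],1])[:2]; s=d.copy()
    for _ in range(30): s=d/(1+k*(s@s))
    v=Rm.T@np.array([*s,1]); return -Rm.T@t, v/np.linalg.norm(v)
def onz(n,uv,z):
    o,v=ray(n,uv); return o+v*(z-o[2])/v[2]
def tri(u1,u2,n1='side',n2='top'):
    A=np.zeros((3,3));b=np.zeros(3);L=[]
    for n,u in((n1,u1),(n2,u2)):
        o,v=ray(n,u);M=np.eye(3)-np.outer(v,v);A+=M;b+=M@o;L.append((o,v))
    p=np.linalg.solve(A,b); return p,max(np.linalg.norm(np.cross(p-o,v)) for o,v in L)
def tool():
    s=bot.get_obs(); q=s['tool_rot']; return np.array(s['eef_pos']),R.from_quat([q[1],q[2],q[3],q[0]])
E
python3 - <<'E'
from h import *
np.set_printoptions(precision=4,suppress=True)
for n in('side','top'):
    im=bot.read_camera(n); cv2.imwrite(f'pics/{n}0.png',im[:,:,::-1])
    K,k,Rm,t=cal(n); print(n,-Rm.T@t,Rm[2],K[0,0],k)
    for th in('tray_center','tray_bar','tray_base','seat','spigot_tip','pin_level','bottle','beaker','tip_box'):
        print(th,[(np.round(d['uv'],1).tolist(),round(d['p'],2)) for d in bot.boxes_of(n,th)[:3]])
s=bot.get_obs(); print(s)
E
```

```text
side [ 0.3141 -0.7869  0.8972] [ 0.2587  0.6834 -0.6827] 381.6429157081111 -0.017169854840782615
tray_center [([223.8, 169.7], 0.66), ([272.6, 285.5], 0.59)]
tray_bar [([266.2, 285.5], 0.81)]
tray_base [([272.0, 283.7], 0.74)]
seat [([219.1, 168.8], 0.88)]
spigot_tip [([223.9, 171.3], 0.6)]
pin_level [([222.6, 168.7], 0.92)]
bottle [([317.0, 211.3], 0.69)]
beaker [([209.0, 149.4], 0.72)]
tip_box [([334.9, 369.0], 0.84)]
top [ 0.456  -0.0177  1.5461] [ 0.1236  0.0077 -0.9923] 445.6827309811806 -0.1219600824166388
tray_center [([332.3, 247.6], 0.8)]
tray_bar [([332.0, 250.7], 0.76)]
tray_base [([333.1, 253.7], 0.65)]
seat [([204.4, 247.5], 0.9)]
spigot_tip [([203.7, 250.7], 0.88), ([416.5, 237.5], 0.2)]
pin_level [([203.9, 248.9], 0.66)]
bottle [([287.3, 180.6], 0.64)]
beaker [([148.4, 242.4], 0.81), ([203.7, 249.8], 0.28)]
tip_box [([416.2, 237.2], 0.95), ([202.1, 250.7], 0.32)]
{'t': 1.0, 'q': array([ 1.1869,  0.477 ,  0.0224,  1.5554, -0.0115,  1.1093, -0.0831]), 'joint_vel': array([ 0.0018,  0.0001, -0.    , -0.0013, -0.0001, -0.0028, -0.0007]), 'joint_torque': array([  0.0003, -59.6328,   1.606 , -28.1542,   0.0122,   0.0017,
        -0.    ]), 'eef_pos': array([ 0.1838, -0.6495,  0.3039]), 'tool_rot': array([ 0.    ,  0.9905,  0.1374, -0.    ]), 'contact_force': array([-0.0113,  0.2521,  0.0528]), 'torque': array([-0.017 , -0.0245, -0.0315]), 'grasp_force': 0.0, 'gripper_width': 1.0004105918208073}
```

Run:
```python
import cv2,numpy as np
t=cv2.imread('pics/top0.png');s=cv2.imread('pics/side0.png')
cv2.imwrite('pics/a.png',cv2.resize(t[140:330,130:390],None,fx=3,fy=3,interpolation=cv2.INTER_CUBIC))
cv2.imwrite('pics/b.png',cv2.resize(s[100:350,130:390],None,fx=2.4,fy=2.4,interpolation=cv2.INTER_CUBIC))
```

```text
(no output)
```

View pics/a.png

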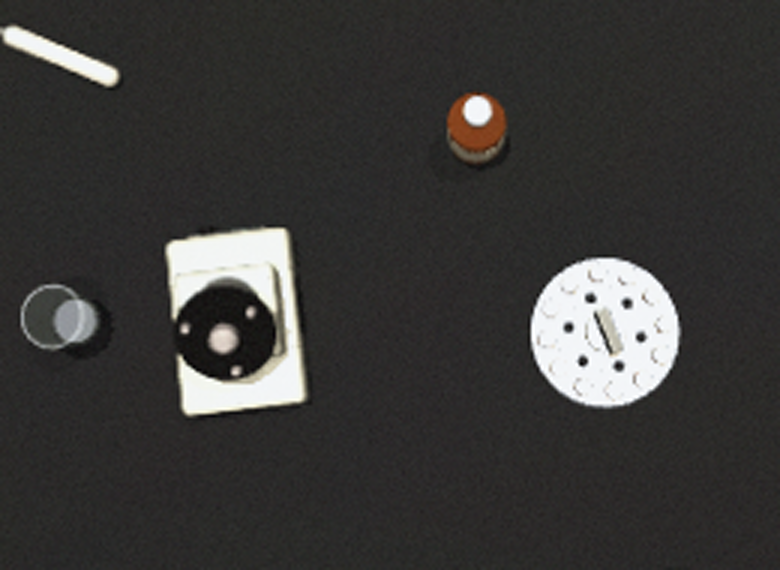

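View pics/b.png

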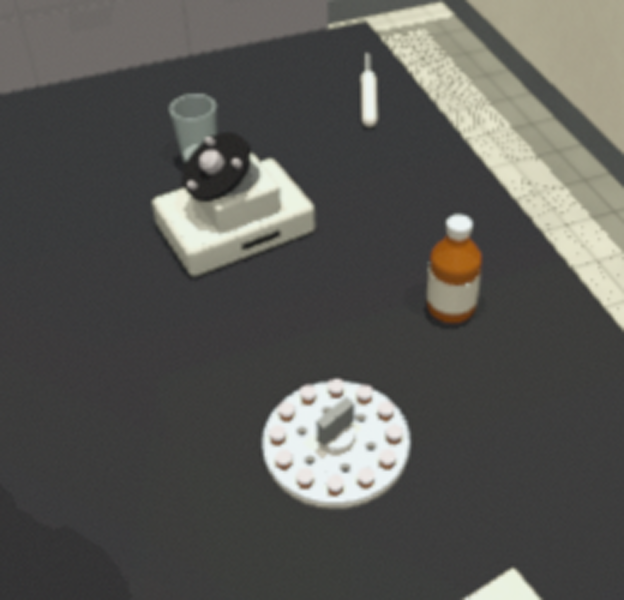

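```bash
cat > m.py <<'E'
from h import *
from scipy.optimize import least_squares
np.set_printoptions(precision=4,suppress=True)
I={n:cv2.imread(f'pics/{n}0.png') for n in('top','side')}
def cen(n,uv,sign,r=3.5):
    g=I[n].astype(float).mean(2)*sign; uv=np.array(uv,float); yy,xx=np.mgrid[:g.shape[0],:g.shape[1]]
    for _ in range(4):
        m=np.hypot(xx-uv[0],yy-uv[1])<r; w=np.clip(g-np.percentile(g[m],40),0,None)*m; uv=np.array([(w*xx).sum(),(w*yy).sum()])/w.sum()
    return uv
ct=lambda u,v:(130+(u+.5)/3-.5,140+(v+.5)/3-.5)
cs=lambda u,v:(130+(u+.5)/2.4-.5,100+(v+.5)/2.4-.5)
top=np.array([cen('top',ct(*p),1) for p in((250,313),(184,328),(236,371))]+[cen('top',ct(225,340),1,6)])
side=np.array([cen('side',cs(*p),1) for p in((236,163),(209,143),(192,184))]+[cen('side',cs(210,160),1,6)])
print(top,side)
def seatR(yaw): return R.from_euler('z',yaw)*R.from_euler('y',-30,degrees=True)
def pts(p):
    a=p[3]+np.array([0,1,2])*2*np.pi/3
    L=np.c_[.042*np.cos(a),.042*np.sin(a),0*a+.0095]; L=np.r_[L,[[0,0,.0185]]]
    return seatR(p[2]).apply(L)+[p[0],p[1],.125]
def order(n,P,q):  # match
    u=proj(n,P); return np.array([u[:3][np.argmin(np.hypot(*(u[:3]-x).T))]-x for x in q[:3]]+[u[3]-q[3]])
best=None
for f in np.linspace(0,2.0,9):
  for use in (('top','side'),):
    s=least_squares(lambda p:np.r_[tuple(order(n,pts(p),q).ravel() for n,q in(('top',top),('side',side)))],[*onz('top',top[3],.14)[:2],0.05,f],loss='soft_l1')
    if best is None or s.cost<best.cost: best=s
print('seat',best.x,'yawdeg',np.degrees(best.x[2:]),best.cost); print(best.fun.reshape(-1,2))
# carousel
holes=np.array([cen('top',ct(*p),-1,3) for p in((591,297),(627,303),(641,337),(619,366),(583,361),(569,328))])
def hp(p):
    a=p[2]+np.arange(6)*np.pi/3; return np.c_[p[0]+.042*np.cos(a),p[1]+.042*np.sin(a),0*a+.011]
def mt(p):
    u=proj('top',hp(p)); return np.concatenate([u[np.argmin(np.hypot(*(u-x).T))]-x for x in holes])
c0=onz('top',holes.mean(0),.012)
s=min((least_squares(mt,[*c0[:2],f]) for f in np.linspace(0,1,5)),key=lambda s:s.cost)
print('tray',s.x,np.degrees(s.x[2]),s.cost)
g=I['top'].min(2); m=(g>120).astype(np.uint8);_,l,st,ce=cv2.connectedComponentsWithStats(m); k=l[250,345]; print('disc blob',ce[k],st[k],onz('top',ce[k],.012))
a=onz('top',ct(600,312),.064);b=onz('top',ct(613,352),.064); print('bar ang',np.degrees(np.arctan2(*(a-b)[[1,0]])), (a+b)/2)
m=(I['top'].mean(2)>0)
for n,u1,u2 in(('bar',(266.2,285.5),(332,250.7)),('bottle',(317,211.3),(287.3,180.6)),('beaker',(209,149.4),(148.4,242.4)),('box',(334.9,369),(416.2,237.2))): print(n,*tri(u1,u2))
E
python3 m.py
```

```text
[[213.1119 243.665 ]
 [191.1964 249.1133]
 [208.635  267.1888]
 [203.7688 252.6341]] [[228.0522 167.1381]
 [215.8826 157.198 ]
 [208.2981 177.5042]
 [217.1902 165.6695]]
seat [ 0.508   0.2338  0.2846 -1.0265] yawdeg [ 16.3089 -58.8139] 5.406208337793988
[[ 0.1166  0.4065]
 [-0.0201  1.1395]
 [-0.3338 -3.1993]
 [ 0.3826  1.4924]
 [ 0.2619  0.1029]
 [ 0.5169  0.1646]
 [ 1.1266 -1.3088]
 [-0.6297 -0.185 ]]
tray [ 0.5291 -0.1833  0.414 ] 23.71769092663149 0.011598665877051925
disc blob [331.1186 250.3457] [ 307  226   50   50 1889] [ 0.5287 -0.183   0.012 ]
bar ang 19.052027523894242 [ 0.5264 -0.1797  0.064 ]
bar [ 0.522  -0.1854  0.005 ] 0.006101704755582683
bottle [ 0.7526 -0.024   0.0687] 0.0045099082058753575
beaker [0.5253 0.4361 0.0696] 0.009067841381279577
box [ 0.5788 -0.4751  0.0267] 0.0017250750315168225
```

```bash
sed -i 's/cen(.top.,ct(\*p),1) for/cen("top",ct(*p),1,2.4) for/; s/cen(.side.,cs(\*p),1) for/cen("side",cs(*p),1,2.6) for/' m.py; python3 m.py | head -20
```

```text
[[212.9475 243.638 ]
 [191.1251 249.2016]
 [208.0982 263.2737]
 [203.7688 252.6341]] [[227.9713 166.9156]
 [216.2622 157.4851]
 [209.2912 176.2491]
 [217.1902 165.6695]]
seat [0.5097 0.2341 0.2163 1.1277] yawdeg [12.3923 64.6117] 1.2378634901945065
[[ 0.0791  0.0957]
 [-0.0996  0.3775]
 [ 0.0288  0.2321]
 [ 0.1053  1.0133]
 [ 0.5597 -0.0917]
 [ 0.7296 -0.1235]
 [ 0.5344 -0.2845]
 [-0.2695 -0.4471]]
tray [ 0.5291 -0.1833  0.414 ] 23.71769092663149 0.011598665877051925
disc blob [331.1186 250.3457] [ 307  226   50   50 1889] [ 0.5287 -0.183   0.012 ]
bar ang 19.052027523894242 [ 0.5264 -0.1797  0.064 ]
bar [ 0.522  -0.1854  0.005 ] 0.006101704755582683
```

```bash
cat >> m.py <<'E'
print('----')
ct2=lambda u,v,z:onz('top',ct(u,v),z)[:2]
g=cv2.resize(I['top'],None,fx=3,fy=3,interpolation=cv2.INTER_CUBIC)[420:990,390:1170].min(2)
for z in(.03,.06):
  m=(g>110).astype(np.uint8);_,l,st,_=cv2.connectedComponentsWithStats(m);k=l[400,200];c=max(cv2.findContours((l==k).astype(np.uint8),cv2.RETR_EXTERNAL,cv2.CHAIN_APPROX_NONE)[0],key=cv2.contourArea)[:,0]
  hull=cv2.convexHull(c)[:,0]; P=np.array([ct2(*p,z) for p in hull],np.float32); print(z,st[k],cv2.minAreaRect(P*1000))
for yaw in np.radians([4,6,8,10,12]):
  b=min((least_squares(lambda p:np.r_[tuple(order(n,pts([*p[:2],yaw,p[2]]),q)[:3].ravel() for n,q in(('top',top),('side',side)))],[.51,.234,f]) for f in np.linspace(0,2,7)),key=lambda s:s.cost)
  print(np.degrees(yaw),b.x[:2],np.degrees(b.x[2]),b.cost,(b.fun.reshape(-1,2)).mean(0))
E
python3 m.py | sed -n '/----/,$p'
```

```text
Traceback (most recent call last):
  File "m.py", line 25, in <module>
    s=least_squares(lambda p:np.r_[tuple(order(n,pts(p),q).ravel() for n,q in(('top',top),('side',side)))],[*onz('top',top[3],.14)[:2],0.05,f],loss='soft_l1')
  File "m.py", line 25, in <lambda>
    s=least_squares(lambda p:np.r_[tuple(order(n,pts(p),q).ravel() for n,q in(('top',top),('side',side)))],[*onz('top',top[3],.14)[:2],0.05,f],loss='soft_l1')
                                   ~~~~~^^^^^^^^^^^^^^^^^^^^^^^^^^^^^^^^^^^^^^^^^^^^^^^^^^^^^^^^^^^^^^^^^
  File "m.py", line 25, in <genexpr>
    s=least_squares(lambda p:np.r_[tuple(order(n,pts(p),q).ravel() for n,q in(('top',top),('side',side)))],[*onz('top',top[3],.14)[:2],0.05,f],loss='soft_l1')
                                         ~~~~~^^^^^^^^^^^^
  File "m.py", line 21, in order
    u=proj(n,P); return np.array([u[:3][np.argmin(np.hypot(*(u[:3]-x).T))]-x for x in q[:3]]+[u[3]-q[3]])
  File "h.py", line 7, in proj
    K,k,Rm,t=cal(n); p=np.atleast_2d(P)@Rm.T+t; s=p[:,:2]/p[:,2:]; s=s*(1+k*(s**2).sum(1,keepdims=True)); return s@K[:2,:2].T+K[:2,2]
             ~~~^^^
  File "h.py", line 5, in cal
    c=bot.get_calibration(n); return np.array(c['mtx'],float),float(c['k1']),cv2.Rodrigues(np.array(c['rvec'],float))[0],np.array(c['tvec'],float).ravel()
ValueError: time passes only in moves, steps and waits
```

```bash
sed -i 's/^def cal(n)/import functools\n@functools.lru_cache\ndef cal(n)/' h.py; python3 m.py | sed -n '/----/,$p'
```

```text
----
0.03 [  166   228   140   188 13418] ((529.7979125976562, 239.24972534179688), (203.44155883789062, 142.3953399658203), 8.697075843811035)
0.06 [  166   228   140   188 13418] ((528.33740234375, 234.16566467285156), (199.41610717773438, 139.57777404785156), 8.697071075439453)
4.0 [0.5092 0.2335] 72.48816143060542 1.0720499229781475 [0.1965 0.1374]
6.000000000000001 [0.5092 0.2337] 70.61144988717965 0.8699762516037364 [0.1952 0.1378]
8.0 [0.5091 0.2339] -51.25897239787585 0.7286417499063508 [0.194 0.138]
10.0 [0.5091 0.234 ] 66.87678774682394 0.6462506592734238 [0.1928 0.1383]
12.000000000000002 [0.5091 0.2342] 65.01862308153792 0.6208554337847506 [0.1916 0.1384]
```

>>> servo_tool --motion '[1,-0.774,0,0,0,0,0,1,-0.774,0,0,0,0,0,1,-0.774,0,0,0,0,0,1,-0.774,0,0,0,0,0,1,-0.774,0,0,0,0,0]'

```text
t: 1.62
eef_pos: [0.2601, -0.5463, 0.3041]
tool_rot: [0.0, 0.99, 0.138, 0.0]
contact_force: [0.9, -0.3, -0.3]
gripper_width: 1.001
grasp_force: 0.0
```

>>> servo_tool --motion '[1,-0.774,0,0,0,0,0,1,-0.774,0,0,0,0,0,1,-0.774,0,0,0,0,0,1,-0.774,0,0,0,0,0,1,-0.774,0,0,0,0,0]'

```text
t: 2.25
eef_pos: [0.335, -0.4446, 0.3041]
tool_rot: [0.0, 0.99, 0.138, 0.0]
contact_force: [-0.8, 0.2, 0.3]
gripper_width: 1.0
grasp_force: 0.0
```

>>> servo_tool --motion '[1,-0.774,0,0,0,0,0,1,-0.774,0,0,0,0,0,1,-0.774,0,0,0,0,0,1,-0.774,0,0,0,0,0,1,-0.774,0,0,0,0,0]'

```text
t: 2.88
eef_pos: [0.4099, -0.3428, 0.3041]
tool_rot: [0.0, 0.99, 0.138, 0.0]
contact_force: [-0.1, 0.4, -0.2]
gripper_width: 0.997
grasp_force: 0.0
```

>>> servo_tool --motion '[1,-0.774,0,0,0,0,0,1,-0.774,0,0,0,0,0,1,-0.774,0,0,0,0,0,1,-0.774,0,0,0,0,0,1,-0.774,0,0,0,-0.92,0]'

```text
t: 3.5
eef_pos: [0.4849, -0.241, 0.3041]
tool_rot: [0.0, 0.978, 0.207, 0.0]
contact_force: [0.2, -0.1, 0.6]
gripper_width: 1.0
grasp_force: 0.0
```

Run:
```python
from h import *
np.set_printoptions(precision=4,suppress=True)
s=bot.get_obs(); p,r=tool(); print(s['t'],s['q'],p,r.as_matrix())
print('to above tray (tool axes):',r.inv().apply(np.array([.5291,-.1833,.25])-p)/.02)
```

```text
3.5 [ 0.5387  0.2701 -0.2304  1.8632  0.072   1.016  -0.8744] [ 0.4849 -0.241   0.3041] [[ 0.914   0.4058  0.0003]
 [ 0.4058 -0.914  -0.0003]
 [ 0.0001  0.0004 -1.    ]]
to above tray (tool axes): [ 3.1921 -1.7423  2.7061]
```

```bash
cat >> h.py <<'E'
def rows(p1,R1,n=None,p0=None,R0=None,g=0):
    if p0 is None: p0,R0=tool()
    p1=np.array(p1); w=(R0.inv()*R1).as_rotvec(); d=np.linalg.norm(p1-p0)
    n=n or int(np.ceil(max(d/.0195,np.linalg.norm(w)/.147)))
    out=[]
    for k in range(n):
        Rk=R0*R.from_rotvec(w*k/n); out.append(np.r_[Rk.inv().apply((p1-p0)/n)/.02,w/n/.15,g].round(3).tolist())
    print(n,'rows')
    for r in out: print(*r,sep=', ')
def grasp(a): # yaw of carousel
    return R.from_euler('z',a)*R.from_matrix(np.array([[np.cos(.349),0,-np.sin(.349)],[0,-1,0],[-np.sin(.349),0,-np.cos(.349)]]).T)
E
sed -i 's/^/ /;s/^ //' h.py
python3 - <<'E'
from h import *
G=grasp(.414); z=G.as_matrix()[:,2]; print(G.as_matrix())
P=np.array([.5291,-.1833,.051]); t=P-.054*z
rows(t-.06*z,G); print(t,t-.06*z)
E
```

```text
[[ 0.86032712  0.40227461 -0.31306931]
 [ 0.37802354 -0.91551905 -0.13756113]
 [-0.34195826  0.         -0.93971514]]
10 rows
0.514, -0.174, 0.73, 0.001, -0.233, 0.002, 0.0
0.539, -0.174, 0.712, 0.001, -0.233, 0.002, 0.0
0.564, -0.174, 0.692, 0.001, -0.233, 0.002, 0.0
0.587, -0.174, 0.672, 0.001, -0.233, 0.002, 0.0
0.61, -0.174, 0.651, 0.001, -0.233, 0.002, 0.0
0.633, -0.174, 0.63, 0.001, -0.233, 0.002, 0.0
0.654, -0.175, 0.607, 0.001, -0.233, 0.002, 0.0
0.675, -0.175, 0.584, 0.001, -0.233, 0.002, 0.0
0.695, -0.175, 0.56, 0.001, -0.233, 0.002, 0.0
0.714, -0.175, 0.536, 0.001, -0.233, 0.002, 0.0
[ 0.54600574 -0.1758717   0.10174462] [ 0.5647899  -0.16761803  0.15812753]
```

>>> servo_tool --motion '[0.514,-0.174,0.73,0,-0.233,0,0,0.539,-0.174,0.712,0,-0.233,0,0,0.564,-0.174,0.692,0,-0.233,0,0,0.587,-0.174,0.672,0,-0.233,0,0,0.61,-0.174,0.651,0,-0.233,0,0]'

```text
t: 4.12
eef_pos: [0.5247, -0.205, 0.2307]
tool_rot: [0.018, 0.975, 0.205, -0.086]
contact_force: [0.3, 0.2, 0.4]
gripper_width: 1.001
grasp_force: 0.0
```

>>> servo_tool --motion '[0.633,-0.174,0.63,0,-0.233,0,0,0.654,-0.175,0.607,0,-0.233,0,0,0.675,-0.175,0.584,0,-0.233,0,0,0.695,-0.175,0.56,0,-0.233,0,0,0.714,-0.175,0.536,0,-0.233,0,0]'

```text
t: 4.75
eef_pos: [0.5649, -0.1686, 0.1573]
tool_rot: [0.036, 0.964, 0.202, -0.171]
contact_force: [-0.3, -0.5, -0.6]
gripper_width: 0.997
grasp_force: 0.0
```

Run:
```python
from h import *
np.set_printoptions(precision=4,suppress=True)
G=grasp(.414); z=G.as_matrix()[:,2]
P=np.array([.5291,-.1833,.051]); t=P-.054*z
s=bot.get_obs();print(s['t'],s['q'],s['eef_pos']);rows(t,G)
a=bot.read_camera('top');b=bot.read_camera('side')
f=lambda i,u,v:cv2.resize(i[v-50:v+50,u-65:u+65],(390,300)if 0 else (400,308),interpolation=cv2.INTER_CUBIC)
cv2.imwrite('pics/c.png',np.hstack([f(a,332,240),f(b,275,270)])[:,:,::-1])
```

```text
4.75 [ 0.235   0.6326 -0.1766  1.7083  0.2941  1.1418 -1.2489] [ 0.5649 -0.1686  0.1573]
4 rows
0.002, -0.012, 0.738, 0.001, 0.003, 0.0, 0.0
0.001, -0.012, 0.738, 0.001, 0.003, 0.0, 0.0
0.001, -0.012, 0.738, 0.001, 0.003, 0.0, 0.0
0.001, -0.012, 0.738, 0.001, 0.003, 0.0, 0.0
```

View pics/c.png

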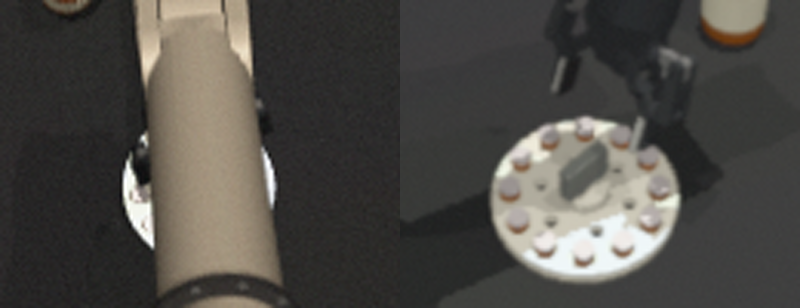

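>>> servo_tool --motion '[0,-0.012,0.738,0,0,0,0,0,-0.012,0.738,0,0,0,0,0,-0.012,0.738,0,0,0,0,0,-0.012,0.738,0,0,0,0,0,0,0,0,0,0,0]' --grip_force 60

```text
t: 5.48
eef_pos: [0.5442, -0.1771, 0.1012]
tool_rot: [0.035, 0.964, 0.202, -0.171]
contact_force: [-0.0, -0.4, 0.1]
gripper_width: 1.001
grasp_force: 0.0
```

>>> servo_tool --motion '[0,0,0,0,0,0,1,0,0,0,0,0,0,1,0,0,0,0,0,0,1,0,0,0,0,0,0,1,0,0,0,0,0,0,1]' --grip_force 60

```text
t: 6.1
eef_pos: [0.546, -0.1765, 0.1028]
tool_rot: [0.036, 0.964, 0.202, -0.17]
contact_force: [0.2, 0.9, 2.9]
gripper_width: 0.153
grasp_force: 59.4
```

>>> servo_tool --motion '[0,0,0,0,0,0,1,0,0,0,0,0,0,1,0,0,0,0,0,0,1]'

```text
t: 6.48
eef_pos: [0.546, -0.1765, 0.1028]
tool_rot: [0.036, 0.964, 0.202, -0.17]
contact_force: [1.6, 0.8, 4.8]
gripper_width: 0.152
grasp_force: 59.6
```

```bash
cat >> h.py <<'E'
SEAT=np.array([.5092,.2338,.125]); YAW=np.radians(7.); PHI=np.radians(9.7)
def seatR(yaw=None): return R.from_euler('z',YAW if yaw is None else yaw)*R.from_euler('y',-30,degrees=True)
import json,os
if os.path.exists('rel.json'): O=np.array(json.load(open('rel.json')))  # carousel origin in tool frame
GR=grasp(0)
def car(): # carousel pose from the tool
    p,r=tool(); return p+r.apply(O),r*GR.inv()
def tool_for(c,Rc):
    Rt=Rc*GR; return c-Rt.apply(O),Rt
E
python3 - <<'E'
from h import *
np.set_printoptions(precision=4,suppress=True)
p,r=tool(); o=r.inv().apply(np.array([.5291,-.1833,0])-p); print(o); o[1]=0; json.dump(o.tolist(),open('rel.json','w'))
E
python3 - <<'E'
from h import *
np.set_printoptions(precision=4,suppress=True)
c,Rc=car();print(c,Rc.as_matrix())
p,r=tool();p1=p+[0,0,.2];rows(p1,r,g=1)
s=seatR();t,Rt=tool_for(SEAT+s.apply([0,0,.08]),s*R.from_euler('z',PHI)); print(t)
rows(t,Rt,p0=p1,R0=r,g=1)
E
```

```text
[ 0.018  -0.0006  0.1028]
[ 0.5293 -0.1839  0.    ] [[ 0.9155 -0.4022 -0.0004]
 [ 0.4022  0.9155  0.0001]
 [ 0.0003 -0.0003  1.    ]]
11 rows
-0.311, 0.0, -0.854, 0.0, 0.0, 0.0, 1.0
-0.311, 0.0, -0.854, 0.0, 0.0, 0.0, 1.0
-0.311, 0.0, -0.854, 0.0, 0.0, 0.0, 1.0
-0.311, 0.0, -0.854, 0.0, 0.0, 0.0, 1.0
-0.311, 0.0, -0.854, 0.0, 0.0, 0.0, 1.0
-0.311, 0.0, -0.854, 0.0, 0.0, 0.0, 1.0
-0.311, 0.0, -0.854, 0.0, 0.0, 0.0, 1.0
-0.311, 0.0, -0.854, 0.0, 0.0, 0.0, 1.0
-0.311, 0.0, -0.854, 0.0, 0.0, 0.0, 1.0
-0.311, 0.0, -0.854, 0.0, 0.0, 0.0, 1.0
-0.311, 0.0, -0.854, 0.0, 0.0, 0.0, 1.0
[0.4335 0.2276 0.2923]
22 rows
0.135, -0.944, -0.024, -0.022, 0.154, 0.046, 1.0
0.129, -0.945, -0.024, -0.022, 0.154, 0.046, 1.0
0.123, -0.945, -0.024, -0.022, 0.154, 0.046, 1.0
0.117, -0.946, -0.024, -0.022, 0.154, 0.046, 1.0
0.111, -0.947, -0.025, -0.022, 0.154, 0.046, 1.0
0.105, -0.947, -0.025, -0.022, 0.154, 0.046, 1.0
0.099, -0.948, -0.026, -0.022, 0.154, 0.046, 1.0
0.093, -0.949, -0.027, -0.022, 0.154, 0.046, 1.0
0.087, -0.949, -0.028, -0.022, 0.154, 0.046, 1.0
0.081, -0.95, -0.029, -0.022, 0.154, 0.046, 1.0
0.075, -0.95, -0.03, -0.022, 0.154, 0.046, 1.0
0.069, -0.951, -0.032, -0.022, 0.154, 0.046, 1.0
0.064, -0.951, -0.033, -0.022, 0.154, 0.046, 1.0
0.058, -0.951, -0.035, -0.022, 0.154, 0.046, 1.0
0.052, -0.952, -0.037, -0.022, 0.154, 0.046, 1.0
0.046, -0.952, -0.039, -0.022, 0.154, 0.046, 1.0
0.041, -0.952, -0.041, -0.022, 0.154, 0.046, 1.0
0.035, -0.952, -0.043, -0.022, 0.154, 0.046, 1.0
0.029, -0.952, -0.045, -0.022, 0.154, 0.046, 1.0
0.024, -0.952, -0.048, -0.022, 0.154, 0.046, 1.0
0.018, -0.952, -0.05, -0.022, 0.154, 0.046, 1.0
0.013, -0.952, -0.053, -0.022, 0.154, 0.046, 1.0
```

>>> servo_tool --motion '[-0.15,0,-0.42,0,0,0,1,-0.311,0,-0.854,0,0,0,1,-0.311,0,-0.854,0,0,0,1,-0.311,0,-0.854,0,0,0,1,-0.311,0,-0.854,0,0,0,1]'

```text
t: 7.1
eef_pos: [0.5457, -0.1767, 0.1857]
tool_rot: [0.036, 0.964, 0.202, -0.17]
contact_force: [0.0, -0.5, -4.1]
gripper_width: 0.154
grasp_force: 58.5
```

>>> servo_tool --motion '[-0.311,0,-0.854,0,0,0,1,-0.311,0,-0.854,0,0,0,1,-0.311,0,-0.854,0,0,0,1,-0.311,0,-0.854,0,0,0,1,-0.311,0,-0.854,0,0,0,1]'

```text
t: 7.72
eef_pos: [0.5456, -0.1766, 0.2761]
tool_rot: [0.036, 0.964, 0.202, -0.17]
contact_force: [0.2, -0.4, -3.9]
gripper_width: 0.155
grasp_force: 58.5
```

>>> servo_tool --motion '[-0.311,0,-0.854,0,0,0,1,-0.15,0,-0.42,0,0,0,1,0,0,0,0,0,0,1]'

```text
t: 8.1
eef_pos: [0.5459, -0.1766, 0.3026]
tool_rot: [0.036, 0.964, 0.202, -0.17]
contact_force: [0.2, -0.1, -3.4]
gripper_width: 0.15
grasp_force: 58.6
```

Held: about 0.37 kg. Traverse with the tilt.

>>> servo_tool --motion '[0.135,-0.944,-0.024,-0.022,0.154,0.046,1,0.129,-0.945,-0.024,-0.022,0.154,0.046,1,0.123,-0.945,-0.024,-0.022,0.154,0.046,1,0.117,-0.946,-0.024,-0.022,0.154,0.046,1,0.111,-0.947,-0.025,-0.022,0.154,0.046,1]'

```text
t: 8.72
eef_pos: [0.5196, -0.0833, 0.2997]
tool_rot: [0.035, 0.975, 0.189, -0.111]
contact_force: [-0.4, -0.0, -3.6]
gripper_width: 0.154
grasp_force: 58.7
```

>>> servo_tool --motion '[0.105,-0.947,-0.025,-0.022,0.154,0.046,1,0.099,-0.948,-0.026,-0.022,0.154,0.046,1,0.093,-0.949,-0.027,-0.022,0.154,0.046,1,0.087,-0.949,-0.028,-0.022,0.154,0.046,1,0.081,-0.95,-0.029,-0.022,0.154,0.046,1]'

```text
t: 9.35
eef_pos: [0.494, 0.0082, 0.2972]
tool_rot: [0.034, 0.983, 0.174, -0.053]
contact_force: [0.6, 0.2, -4.2]
gripper_width: 0.156
grasp_force: 58.7
```

>>> servo_tool --motion '[0.075,-0.95,-0.03,-0.022,0.154,0.046,1,0.069,-0.951,-0.032,-0.022,0.154,0.046,1,0.064,-0.951,-0.033,-0.022,0.154,0.046,1,0.058,-0.951,-0.035,-0.022,0.154,0.046,1,0.052,-0.952,-0.037,-0.022,0.154,0.046,1]'

```text
t: 9.98
eef_pos: [0.4682, 0.0999, 0.2948]
tool_rot: [0.033, 0.987, 0.159, 0.006]
contact_force: [-0.3, -0.4, -3.3]
gripper_width: 0.152
grasp_force: 58.7
```

>>> servo_tool --motion '[0.046,-0.952,-0.039,-0.022,0.154,0.046,1,0.041,-0.952,-0.041,-0.022,0.154,0.046,1,0.035,-0.952,-0.043,-0.022,0.154,0.046,1,0.029,-0.952,-0.045,-0.022,0.154,0.046,1,0.024,-0.952,-0.048,-0.022,0.154,0.046,1]'

```text
t: 10.6
eef_pos: [0.4423, 0.1916, 0.2923]
tool_rot: [0.031, 0.987, 0.144, 0.065]
contact_force: [0.2, -0.2, -4.4]
gripper_width: 0.152
grasp_force: 58.7
```

>>> servo_tool --motion '[0.018,-0.952,-0.05,-0.022,0.154,0.046,1,0.013,-0.952,-0.053,-0.022,0.154,0.046,1,0,0,0,0,0,0,1]'

```text
t: 10.98
eef_pos: [0.4316, 0.2291, 0.2914]
tool_rot: [0.03, 0.986, 0.139, 0.088]
contact_force: [-0.9, -0.8, -3.4]
gripper_width: 0.151
grasp_force: 58.8
```

Run:
```python
from h import *
np.set_printoptions(precision=4,suppress=True)
s=bot.get_obs();c,Rc=car();q=seatR()
print(s['t'],s['q'],'car in seat',q.inv().apply(c-SEAT),(q.inv()*Rc).as_rotvec(degrees=True))
a=bot.read_camera('top');b=bot.read_camera('side')
for n in('top','side'):
    print(n,proj(n,[c,c+Rc.apply([0,0,.012])]),[ (d['uv'],d['p']) for d in bot.boxes_of(n,'tray_center')[:2]])
cv2.imwrite('pics/top1.png',a[:,:,::-1]);cv2.imwrite('pics/side1.png',b[:,:,::-1])
f=lambda i,u,v:cv2.resize(i[v-50:v+50,u-65:u+65],(400,308),interpolation=cv2.INTER_CUBIC)
cv2.imwrite('pics/d.png',np.hstack([f(a,204,240),f(b,210,155)])[:,:,::-1])
```

```text
10.975 [-0.2671  0.162  -0.4637  2.0571  0.2951  0.846  -2.1974] car in seat [-0.0022  0.0018  0.0801] [0.1064 0.1183 9.9435]
top [[200.9087 263.982 ]
 [200.4394 265.9135]] [([203.7, 259.5], 0.86), ([417.2, 235.5], 0.46)]
side [[205.1081 154.6498]
 [202.8974 152.4741]] [([207.1, 156.0], 0.94)]
```

View pics/d.png

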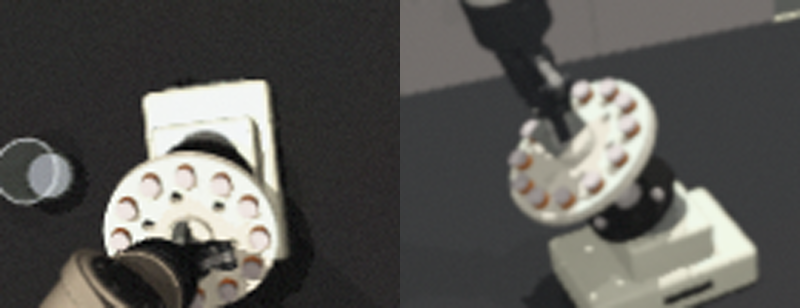

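Run:
```python
from h import *
c,Rc=car()
a=np.linspace(0,2*np.pi,73)
ring=lambda r,z,a=a:np.c_[r*np.cos(a),r*np.sin(a),0*a+z]
P=[]
def panel(n,f,W,u,v):
    k=4;i=cv2.imread(f);i=cv2.resize(i[v-37:v+38,u-50:u+50],(400,300),interpolation=cv2.INTER_CUBIC)
    for w,col in W:
        q=(proj(n,w)-[u-50,v-37]+.5)*k-.5
        if len(w)<20:
            for x in q: cv2.circle(i,tuple(int(t) for t in x.round()),2,col,-1)
        else: cv2.polylines(i,[q.round().astype(np.int32)],1,col,1)
    P.append(i)
s=seatR(); S=lambda L,y=None:SEAT+seatR(y).apply(L)
al=np.radians(69.7)+np.arange(3)*2*np.pi/3
W=[(S(ring(.055,0)),(0,255,0)),(S(ring(.055,0),np.radians(12)),(0,0,255)),(S(ring(.042,.01,al)),(255,255,0)),(S([[0,0,.02]]),(255,0,255))]
panel('top','pics/top0.png',W,204,250);panel('side','pics/side0.png',W,222,168)
C=lambda L:c+Rc.apply(L)
va=np.arange(12)*np.pi/6
W=[(C(ring(.085,.012)),(0,0,255)),(C(ring(.042,.012,np.arange(6)*np.pi/3)),(255,255,0)),(C(ring(.068,.026,va)),(0,255,0)),(C(ring(.068,.026,va+np.pi/12)),(255,0,0))]
panel('top','pics/top1.png',W,204,258);panel('side','pics/side1.png',W,205,155)
cv2.imwrite('pics/e.png',np.vstack([np.hstack(P[:2]),np.hstack(P[2:])]))
```

```text
(no output)
```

View pics/e.png

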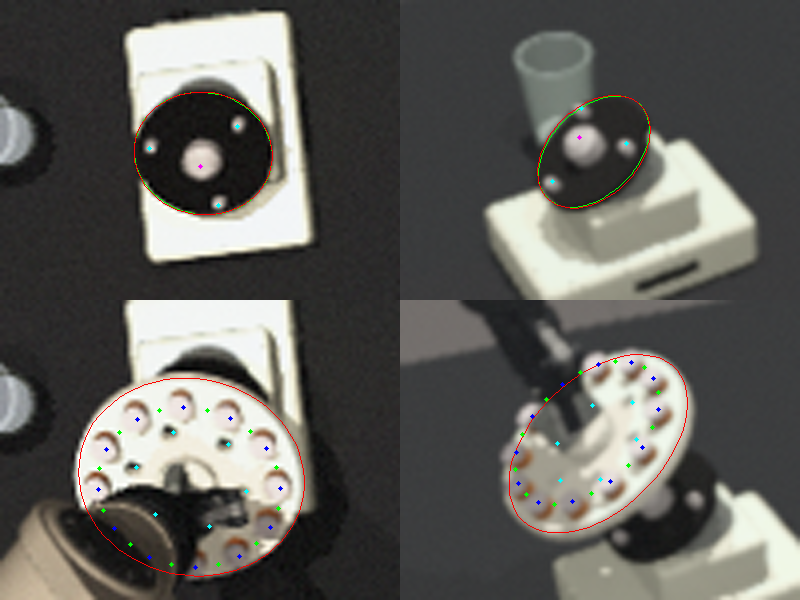

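```bash
cat > st.py <<'E'
from h import *
import sys
np.set_printoptions(precision=4,suppress=True)
s=bot.get_obs();c,Rc=car();q=seatR();r=(q.inv()*Rc).as_rotvec(degrees=True)
print(s['t'],'car mm',q.inv().apply(c-SEAT)*1e3,'rot',r,'F seat',q.inv().apply(s['contact_force']),'M',q.inv().apply(s['torque']),'q',s['q'])
if len(sys.argv)>1:
    x,y,h,phi,n=map(float,sys.argv[1:6])
    t,Rt=tool_for(SEAT+q.apply(np.array([x,y,h])/1e3),q*R.from_euler('z',phi,degrees=True)); rows(t,Rt,n=int(n),g=1)
    zt=(Rt.inv()*q).apply([0,0,1]); print('seat z, x, y in tool',zt,(Rt.inv()*q).apply([1,0,0]),(Rt.inv()*q).apply([0,1,0]))
E
python3 st.py 0 0 24 9.7 4
```

```text
11.175 car mm [-1.2726 -1.1969 79.4432] rot [-0.0815  0.1542  9.7542] F seat [-1.4701  0.0093 -2.5238] M [ 0.0891  0.4021 -0.0436] q [-0.2642  0.1623 -0.4608  2.0568  0.2954  0.8466 -2.1963]
4 rows
0.252, -0.011, 0.645, 0.002, 0.005, 0.001, 1.0
0.252, -0.011, 0.645, 0.002, 0.005, 0.001, 1.0
0.251, -0.011, 0.645, 0.002, 0.005, 0.001, 1.0
0.251, -0.011, 0.645, 0.002, 0.005, 0.001, 1.0
seat z, x, y in tool [-0.342  -0.     -0.9397] [ 0.9263  0.1685 -0.3371] [ 0.1583 -0.9857 -0.0576]
```

>>> servo_tool --motion '[0.252,-0.011,0.645,0,0,0,1,0.252,-0.011,0.645,0,0,0,1,0.251,-0.011,0.645,0,0,0,1,0.251,-0.011,0.645,0,0,0,1,0,0,0,0,0,0,1]'

```text
t: 11.8
eef_pos: [0.4611, 0.2316, 0.2424]
tool_rot: [0.031, 0.986, 0.138, 0.087]
contact_force: [-0.4, -0.2, -3.6]
gripper_width: 0.156
grasp_force: 58.7
```

```bash
python3 st.py 0 0 14 9.7 4;python3 - <<'E'
from h import *
a=bot.read_camera('top');b=bot.read_camera('side')
cv2.imwrite('pics/top2.png',a[:,:,::-1]);cv2.imwrite('pics/side2.png',b[:,:,::-1])
E
```

```text
11.8 car mm [-1.2127  0.4358 22.9777] rot [-0.0555  0.2625  9.8101] F seat [-2.1521 -0.1517 -2.8755] M [ 0.0323  0.4384 -0.0529] q [-0.2821  0.2723 -0.4319  2.0518  0.3779  0.7608 -2.2515]
4 rows
0.046, 0.009, 0.101, 0.002, 0.008, 0.003, 1.0
0.046, 0.009, 0.102, 0.002, 0.008, 0.003, 1.0
0.046, 0.009, 0.102, 0.002, 0.008, 0.003, 1.0
0.046, 0.009, 0.102, 0.002, 0.008, 0.003, 1.0
seat z, x, y in tool [-0.342  -0.     -0.9397] [ 0.9263  0.1685 -0.3371] [ 0.1583 -0.9857 -0.0576]
```

>>> servo_tool --motion '[0.046,0,0.101,0,0,0,1,0.046,0,0.102,0,0,0,1,0.046,0,0.102,0,0,0,1,0.046,0,0.102,0,0,0,1,0,0,0,0,0,0,1]'

```text
t: 12.52
eef_pos: [0.4661, 0.2326, 0.2363]
tool_rot: [0.031, 0.986, 0.138, 0.088]
contact_force: [-0.3, 1.0, -3.7]
gripper_width: 0.154
grasp_force: 58.9
```

```bash
python3 st.py 0 0 9 9.7 3
```

```text
12.525 car mm [ 0.2325  0.866  15.0718] rot [-0.0269  0.1466  9.8107] F seat [-1.9738  1.0658 -3.1032] M [ 0.0881  0.3681 -0.0576] q [-0.2849  0.2876 -0.4265  2.0487  0.3903  0.7489 -2.2588]
3 rows
0.025, 0.015, 0.098, 0.002, 0.006, 0.004, 1.0
0.024, 0.015, 0.098, 0.002, 0.006, 0.004, 1.0
0.024, 0.015, 0.098, 0.002, 0.006, 0.004, 1.0
seat z, x, y in tool [-0.342  -0.     -0.9397] [ 0.9263  0.1685 -0.3371] [ 0.1583 -0.9857 -0.0576]
```

>>> servo_tool --motion '[0.03,-0.02,0.098,0,0,0,1,0.03,-0.01,0.098,0,0,0,1,0.03,0,0.098,0,0,0,1,0,0,0,0,0,0,1]'

```text
t: 13.02
eef_pos: [0.4687, 0.233, 0.2305]
tool_rot: [0.031, 0.986, 0.138, 0.087]
contact_force: [-0.1, -1.5, -5.4]
gripper_width: 0.156
grasp_force: 58.6
```

```bash
python3 st.py 0 1 5 9.7 2
```

```text
13.025 car mm [-0.4013  0.9616  8.814 ] rot [-0.0593  0.1702  9.8064] F seat [-2.8901 -1.4412 -4.5117] M [-0.3575  0.5642  0.0754] q [-0.2883  0.2996 -0.422   2.0483  0.3999  0.7397 -2.2664]
2 rows
0.034, 0.004, 0.087, 0.005, 0.01, 0.005, 1.0
0.034, 0.004, 0.087, 0.005, 0.01, 0.005, 1.0
seat z, x, y in tool [-0.342  -0.     -0.9397] [ 0.9263  0.1685 -0.3371] [ 0.1583 -0.9857 -0.0576]
```

>>> servo_tool --motion '[0.035,0,0.09,0,0,0,1,0.035,0,0.09,0,0,0,1,0,0,0,0,0,0,1]'

```text
t: 13.4
eef_pos: [0.4706, 0.2333, 0.2273]
tool_rot: [0.031, 0.986, 0.138, 0.087]
contact_force: [-0.6, -2.7, -5.2]
gripper_width: 0.153
grasp_force: 58.7
```

```bash
python3 st.py 0 1 3 9.7 2
```

```text
13.4 car mm [-0.3544  1.0257  5.009 ] rot [-0.0576  0.1714  9.8127] F seat [-3.4256 -2.5788 -4.0023] M [-0.6208  0.778   0.1431] q [-0.2897  0.3069 -0.4193  2.0472  0.4054  0.7344 -2.2698]
2 rows
0.018, 0.005, 0.046, 0.005, 0.01, 0.005, 1.0
0.017, 0.005, 0.046, 0.005, 0.01, 0.005, 1.0
seat z, x, y in tool [-0.342  -0.     -0.9397] [ 0.9263  0.1685 -0.3371] [ 0.1583 -0.9857 -0.0576]
```

>>> servo_tool --motion '[0.03,0.02,0.08,0,0,0,1,0.03,0.02,0.08,0,0,0,1,0,0,0,0,0,0,1]'

```text
t: 13.78
eef_pos: [0.4725, 0.2332, 0.2245]
tool_rot: [0.031, 0.986, 0.138, 0.088]
contact_force: [-1.1, -1.6, -5.3]
gripper_width: 0.156
grasp_force: 58.7
```

```bash
python3 st.py 0 0.5 0 9.7 2
```

```text
13.775 car mm [-0.1155  0.7822  1.6564] rot [-0.0101  0.1505  9.8167] F seat [-3.7598 -1.423  -3.9236] M [-0.3751  0.9586  0.0481] q [-0.2897  0.3131 -0.4172  2.0466  0.4096  0.7287 -2.271 ]
2 rows
0.009, 0.008, 0.04, 0.002, 0.009, 0.006, 1.0
0.009, 0.008, 0.04, 0.002, 0.009, 0.006, 1.0
seat z, x, y in tool [-0.342  -0.     -0.9397] [ 0.9263  0.1685 -0.3371] [ 0.1583 -0.9857 -0.0576]
```

>>> servo_tool --motion '[-0.01,0.01,0.055,0,0,0,1,0.0,0.01,0.05,0,0,0,1,0,0,0,0,0,0,1]'

```text
t: 14.15
eef_pos: [0.4727, 0.2329, 0.2238]
tool_rot: [0.031, 0.986, 0.138, 0.088]
contact_force: [-8.9, -5.6, 7.4]
gripper_width: 0.156
grasp_force: 60.7
```

```bash
python3 st.py 0 0.5 -2 9.7 2
```

```text
14.15 car mm [-0.1756  0.4041  0.9156] rot [-0.0279  0.0835  9.8328] F seat [-4.506  -4.4455 11.1258] M [-0.4639  1.7238  0.1593] q [-0.2901  0.3138 -0.4164  2.0477  0.4122  0.7263 -2.2727]
2 rows
0.026, 0.0, 0.068, 0.004, 0.005, 0.007, 1.0
0.026, 0.0, 0.068, 0.004, 0.005, 0.007, 1.0
seat z, x, y in tool [-0.342  -0.     -0.9397] [ 0.9263  0.1685 -0.3371] [ 0.1583 -0.9857 -0.0576]
```

>>> servo_tool --motion '[-0.03,0.03,0.01,0,0,0,1,0,0,0,0,0,0,1]'

```text
t: 14.4
eef_pos: [0.4726, 0.2328, 0.2237]
tool_rot: [0.03, 0.986, 0.138, 0.089]
contact_force: [-6.9, -4.6, 6.5]
gripper_width: 0.157
grasp_force: 60.6
```

```bash
python3 st.py
python3 - <<'E'
from h import *
bot.read_camera; a=bot.read_camera('top');b=bot.read_camera('side')
cv2.imwrite('pics/top3.png',a[:,:,::-1]);cv2.imwrite('pics/side3.png',b[:,:,::-1])
P=[]
an=np.linspace(0,2*np.pi,73); s=seatR()
for n,i,u,v in(('top',a,204,252),('side',b,215,165)):
    k=8;j=cv2.resize(i[v-37:v+38,u-25:u+25] if 0 else i[v-37:v+38,u-50:u+50],(400*2,300*2),interpolation=cv2.INTER_CUBIC)[:,:,::-1].copy()
    for r,z,c in((.085,.012,(0,0,255)),(.085,.0,(0,255,0))):
        q=(proj(n,SEAT+s.apply(np.c_[r*np.cos(an),r*np.sin(an),0*an+z]))-[u-50,v-37]+.5)*8-.5
        cv2.polylines(j,[q.round().astype(np.int32)],1,c,1)
    cv2.imwrite(f'pics/f{n}.png',j)
E
```

```text
14.4 car mm [-0.145   0.4821  0.9022] rot [0.0466 0.0136 9.823 ] F seat [-3.1743 -3.7451  9.3552] M [-0.2416  1.5397  0.074 ] q [-0.2893  0.3132 -0.4166  2.0488  0.412   0.724  -2.2721]
```

View pics/fside.png

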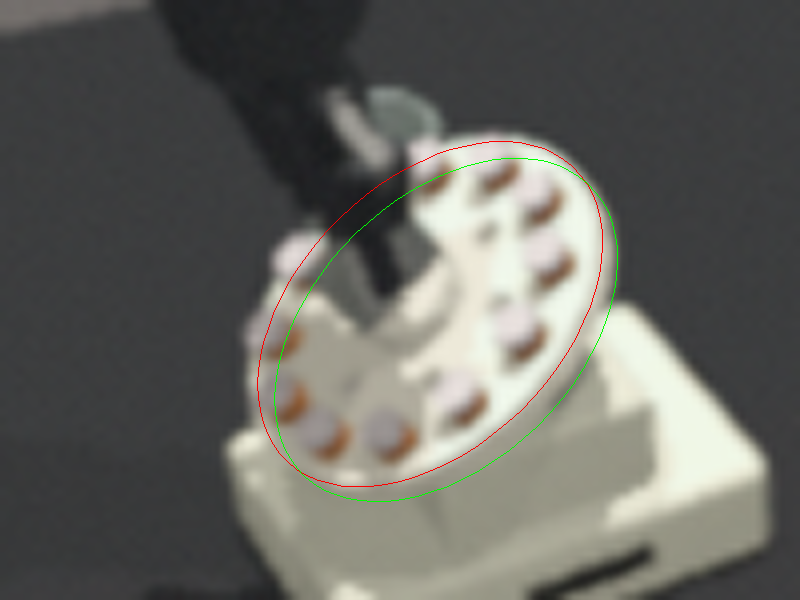

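>>> servo_tool --motion '[0,0,0,0,0,0,0,0,0,0,0,0,0,0,0,0,0,0,0,0,0,0,0,0,0,0,0,0,0,0,0,0,0,0,0]'

```text
t: 15.12
eef_pos: [0.4726, 0.232, 0.2224]
tool_rot: [0.031, 0.986, 0.138, 0.088]
contact_force: [-0.0, 0.3, 1.1]
gripper_width: 0.999
grasp_force: 0.0
```

>>> servo_tool --motion '[0,0,-0.5,0,0,0,0,0,0,-1,0,0,0,0,0,0,-1,0,0,0,0,0,0,-1,0,0,0,0,0,0,-1,0,0,0,0]'

```text
t: 15.75
eef_pos: [0.4559, 0.2354, 0.3122]
tool_rot: [0.031, 0.986, 0.138, 0.088]
contact_force: [0.1, -0.1, 0.4]
gripper_width: 0.998
grasp_force: 0.0
```

>>> servo_tool --motion '[0,0,-1,0,0,0,0,0,0,-1,0,0,0,0,0,1,0,0,0,0,0,0,1,0,0,0,0,0,0,1,0,0,0,0,0]'

```text
t: 16.38
eef_pos: [0.4648, 0.1787, 0.3561]
tool_rot: [0.031, 0.986, 0.138, 0.088]
contact_force: [0.1, -0.7, -0.0]
gripper_width: 1.002
grasp_force: 0.0
```

>>> servo_tool --motion '[0,1,0,0,0,0,0,0,1,0,0,0,0,0,0,1,0,0,0,0,0,0,1,0,0,0,0,0,0,1,0,0,0,0,0]'

```text
t: 17.0
eef_pos: [0.4915, 0.0827, 0.3646]
tool_rot: [0.031, 0.986, 0.138, 0.088]
contact_force: [0.1, -0.8, -0.0]
gripper_width: 0.999
grasp_force: 0.0
```

Run:
```python
from h import *
print(bot.get_obs()['t'],bot.get_obs()['q'])
P=[]
an=np.linspace(0,2*np.pi,73); s=seatR()
for n,u,v in(('top',204,252),('side',215,165)):
    i=bot.read_camera(n);cv2.imwrite(f'pics/{n}4.png',i[:,:,::-1])
    j=cv2.resize(i[v-37:v+38,u-33:u+33],(396,450),interpolation=cv2.INTER_CUBIC)[:,:,::-1].copy()
    for r,z,c in((.085,.012,(0,0,255)),(.085,.0,(0,255,0))):
        q=(proj(n,SEAT+s.apply(np.c_[r*np.cos(an),r*np.sin(an),0*an+z]))-[u-33,v-37]+.5)*6-.5
        cv2.polylines(j,[q.round().astype(np.int32)],1,c,1)
    P.append(j)
cv2.imwrite('pics/g.png',np.hstack(P))
```

```text
17.0 [-0.02225195  0.07233161 -0.3332828   1.96817336  0.1491248   0.95003939
 -1.72284797]
```

View pics/g.png

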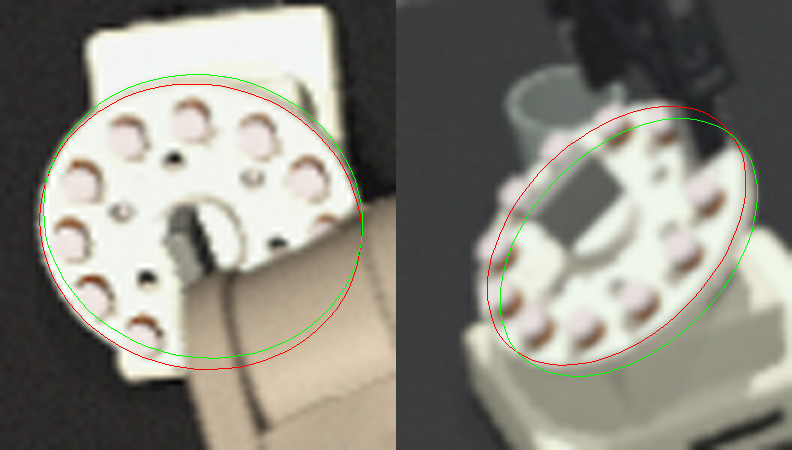

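Run:
```python
from h import *
from scipy.optimize import least_squares
np.set_printoptions(precision=2,suppress=True)
T=np.array([(130,134),(191,119),(259,133),(309,176),(84,180),(72,240),(95,298),(145,335)]);S=np.array([(513,190),(494,248),(685,243),(640,297),(587,325),(536,325),(557,146),(707,190)])-[396,0]
T=(T+.5)/6-.5+[204-33,252-37];S=(S+.5)/6-.5+[215-33,165-37]
s=seatR();a=np.pi/12+np.arange(12)*np.pi/6
def res(p):
    f=p[3]+a;W=SEAT+s.apply(R.from_euler('xy',p[4:6]).apply(np.c_[.068*np.cos(f),.068*np.sin(f),0*f+.026])+p[:3]);o=[]
    for n,Q in(('top',T),('side',S)):
        u=proj(n,W);o+=[u[np.argmin(np.hypot(*(u-q).T))]-q for q in Q]
    return np.concatenate(o)
r=least_squares(res,[0,0,0,PHI,0,0],x_scale=[.001]*3+[.02]*3)
cov=np.linalg.inv(r.jac.T@r.jac)*2*r.cost/(32-6)
print(r.x[:3]*1e3,np.degrees(r.x[3:]),r.cost,np.sqrt(np.diag(cov))[:3]*1e3,np.degrees(np.sqrt(np.diag(cov))[3:]));print(r.fun.reshape(-1,2))
# push point: tips of closed fingers to bar top
c=SEAT+s.apply([0,0,.0]); q=s*R.from_euler('z',PHI)
p,Rt=tool(); Rt=q*GR; tip=c+q.apply([0,0,.064+.02]); rows(tip-Rt.apply([0,0,.073]),Rt,g=1)
```

```text
[ 0.74 -1.23  0.07] [9.92 1.89 1.05] 4.673325704094062 [0.91 0.9  1.14] [0.5  0.9  1.18]
[[-0.42  0.85]
 [ 0.25  0.39]
 [ 0.11  0.47]
 [ 0.2   0.38]
 [-0.19  0.66]
 [-0.25  0.52]
 [-0.33  0.38]
 [-0.24  0.93]
 [ 1.27  0.35]
 [ 0.82 -0.52]
 [ 0.62  0.59]
 [ 0.6  -0.32]
 [ 0.04 -0.45]
 [ 0.02 -0.7 ]
 [ 1.03  0.14]
 [ 0.42  0.15]]
10 rows
-0.052, -0.812, 0.404, 0.001, 0.001, -0.001, 1.0
-0.052, -0.812, 0.404, 0.001, 0.001, -0.001, 1.0
-0.051, -0.812, 0.405, 0.001, 0.001, -0.001, 1.0
-0.051, -0.812, 0.405, 0.001, 0.001, -0.001, 1.0
-0.051, -0.811, 0.405, 0.001, 0.001, -0.001, 1.0
-0.051, -0.811, 0.405, 0.001, 0.001, -0.001, 1.0
-0.051, -0.811, 0.405, 0.001, 0.001, -0.001, 1.0
-0.051, -0.811, 0.405, 0.001, 0.001, -0.001, 1.0
-0.051, -0.811, 0.405, 0.001, 0.001, -0.001, 1.0
-0.051, -0.811, 0.406, 0.001, 0.001, -0.001, 1.0
```

>>> servo_tool --motion '[-0.05,-0.812,0.405,0,0,0,1,-0.05,-0.812,0.405,0,0,0,1,-0.05,-0.812,0.405,0,0,0,1,-0.05,-0.812,0.405,0,0,0,1,-0.05,-0.812,0.405,0,0,0,1]'

```text
t: 17.73
eef_pos: [0.4719, 0.1598, 0.3164]
tool_rot: [0.031, 0.986, 0.138, 0.088]
contact_force: [0.5, -0.3, 0.3]
gripper_width: -0.002
grasp_force: 0.0
```

>>> servo_tool --motion '[-0.05,-0.812,0.405,0,0,0,1,-0.05,-0.812,0.405,0,0,0,1,-0.05,-0.812,0.405,0,0,0,1,-0.05,-0.812,0.405,0,0,0,1,-0.05,-0.812,0.405,0,0,0,1]'

```text
t: 18.35
eef_pos: [0.4528, 0.2348, 0.2688]
tool_rot: [0.031, 0.986, 0.138, 0.088]
contact_force: [0.2, 0.2, -0.3]
gripper_width: -0.005
grasp_force: 0.0
```

>>> servo_tool --motion '[0.137,0,0.376,0,0,0,1,0.137,0,0.376,0,0,0,1,0.03,0,0.08,0,0,0,1,0,0,0,0,0,0,1]'

```text
t: 18.85
eef_pos: [0.4622, 0.2342, 0.2542]
tool_rot: [0.031, 0.986, 0.137, 0.088]
contact_force: [-6.5, -0.4, 9.7]
gripper_width: -0.003
grasp_force: 5.5
```

```bash
cat > tp.py <<'E'
from h import *
np.set_printoptions(precision=2,suppress=True)
p,r=tool();s=seatR();o=bot.get_obs();print(o['t'],'tip in seat mm',s.inv().apply(p+r.apply([0,0,.073])-SEAT)*1e3,'F',s.inv().apply(o['contact_force']),o['gripper_width'])
E
python3 tp.py
```

```text
18.85 tip in seat mm [-0.54  1.82 66.63] F [-0.84  0.41 11.63] -0.0029737085364815678
```

>>> servo_tool --motion '[-0.2,0,-0.6,0,0,0,1,-0.34,0,-0.94,0,0,0,1,-0.34,0,-0.94,0,0,0,1,0,1,-0.4,0,0,0,1,0,1,-0.4,0,0,0,1]'

```text
t: 19.48
eef_pos: [0.4439, 0.1933, 0.3201]
tool_rot: [0.031, 0.986, 0.138, 0.089]
contact_force: [0.2, -0.3, 0.7]
gripper_width: -0.001
grasp_force: 0.0
```

>>> servo_tool --motion '[0,1,-0.3,0,0,0,1,0,1,-0.3,0,0,0,1,0,1,-0.3,0,0,0,1,0,1,-0.3,0,0,0,1,0,1,-0.3,0,0,0,1]'

```text
t: 20.1
eef_pos: [0.4652, 0.0981, 0.3579]
tool_rot: [0.031, 0.986, 0.138, 0.089]
contact_force: [0.9, 0.5, -0.0]
gripper_width: -0.002
grasp_force: 0.0
```

>>> servo_tool --motion '[0,1,0,0,0,0,1,0,1,0,0,0,0,1,0,1,0,0,0,0,1,0,1,0,0,0,0,1,0,1,0,0,0,0,1]'

```text
t: 20.72
eef_pos: [0.4918, 0.0021, 0.3662]
tool_rot: [0.031, 0.986, 0.138, 0.089]
contact_force: [0.7, -0.2, 0.1]
gripper_width: -0.0
grasp_force: 0.0
```

Run:
```python
from h import *
P=[];an=np.linspace(0,2*np.pi,73); s=seatR()
for n,u,v in(('top',204,252),('side',215,165)):
    i=bot.read_camera(n)
    j=cv2.resize(i[v-37:v+38,u-33:u+33],(396,450),interpolation=cv2.INTER_CUBIC)[:,:,::-1].copy(); P.append(j)
cv2.imwrite('pics/k.png',np.hstack(P))
```

```text
(no output)
```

View pics/k.png

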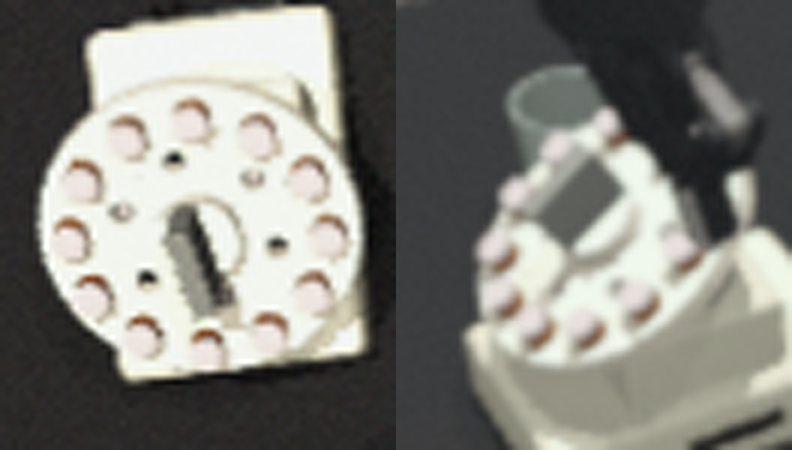

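The carousel sits on the plate. In the top view, grey pins show in alternate holes, at (122,212) and (252,178). The other visible holes are dark, and the light press did not move the carousel.

```bash
python3 -c "
from station import bot
print(bot.hand_in())"
```

```text
the job is handed in; nothing more can be done
None
```

The carousel is on the drive with its holes over the pins and appears fully home (measured 0.1 mm from the plate, give or take 1 mm); I let go of it, left the bottle, beaker and tip box alone, and handed the job in at about 21 s.

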